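# Pump up the weld test and hold the loupe over the weld

### The job

Pump the pipe up with the red hand lever: press it all the way down and let it come all the way back up, three full strokes. Then take the loupe from its wooden rest by its handle and hold it level and still, the lens centred over the white dot on the weld and level with the yellow focus band on the gauge post, and finish while holding it there. Do not knock the loupe against the rig, and leave the spray can, red cap, hammer and brush where they are.

Things in the scene. Friction and masses are not known exactly. Their poses are not given: they have to be found in the camera images.
- rig: Fixed upright test rig, place and yaw vary: grey plate (x -85 to 245, y -150 to 150, 10 mm thick) with hand pump and orange tank (right, -y), 60 mm steel pipe along y with a copper-coloured weld bead round it (left, +y). Lever points to -x. Origin on the table. Heights above it (mm): pipe rims 82, tank and bracket 115, dial gauge (x 130, y 30) 162, gauge post 160.
- pump_lever (a joint): Angle of the pump lever (rad): 0 is fully up (its sprung home), 0.55 is fully down at its stop. A spring pushes it back up and always returns it by itself: about 3 N at the pad to start it moving, about 8 N to hold it fully down.
- lever_pad (a point): Centre of the top face of the black rubber pad (45 mm along the lever, 70 across, 16 thick) on the free end of the red lever. Moves with it: from up to down it falls 109 mm and ends within 5 mm of the same horizontal place (8 mm farther from the hinge midway). Up, the pad slopes 0.275 rad, hinge side lower; down, as much the other way.
- lever_hinge (a point): Centre of the pump lever's horizontal hinge pin (axis along the rig's y), 100 mm above the table, 200 mm from the middle of the pad.
- weld_mark (a point): Centre of the white dot (16 mm across) on top of the weld bead, 78 mm above the table: the point to be looked at. Its axes are the rig's.
- focus_mark (a point): Centre of the yellow focus band (15 mm diameter, 16 mm high) on the slim upright gauge post: 138 mm above the table, 60 mm higher than the weld mark, 75 mm from it along the rig's +x. The middle of the lens must be at this height. Post 10 mm thick, top 22 mm above the band's middle. Axes as the rig's.
- loupe_grip (a point): Centre of the loupe's black handle, half-way up: a bar 110 mm long (x), 18 wide (y), 20 high (z), lying level on its rest, this point 50 mm above the table. Beside and below it is free from 40 mm behind this point to 65 mm ahead (only the rest's 8 mm base below). Loupe about 0.12 kg, centre of mass 20 mm ahead. x points to the lens, z up.
- loupe_lens (a point): Centre of the loupe's round lens, half-way up: yellow ring 66 mm in diameter, 20 mm high, clear lens inside. It lies 95 mm from the handle's centre along the loupe's x, at the same height. z is the lens axis, vertical when the loupe is level.
- rest: Fixed wooden rest of the loupe: base 200 x 60 x 8 mm, an upright under the handle's end and a round one, 52 mm in diameter, under the lens, tops at 40 mm. Origin on the table straight below the handle's centre; x points to the lens. It stands to the left or the right of the rig.
- tray: Fixed blue tray 200 x 100 x 30 mm on the other side of the rig, holding the brush. Origin: centre of its underside.
- brush: Hand brush 160 mm long lying in the tray; to be left alone. Origin under its middle.
- spray_can: White spray can with a blue label, 64 mm diameter, 190 mm tall, standing; to be left alone. Origin: centre of its foot.
- red_cap: Loose red screw cap, 38 mm diameter, 22 mm high, on the table nearer the robot than the rig; to be left alone. Origin: centre of its underside.
- hammer: Hammer 220 mm long lying on the table; to be left alone. Origin under its middle.
Mind the look-alikes: they are no part of the job. Of the things shaped like the rest, the wooden one is meant. There is more than one size of the part that bears loupe_grip; the job needs the larger.

How it is judged:
On the way, in this order (a step that is already met when the one before it is completed fails the run):
1. the pump lever is pressed fully down (first stroke) (value of joint pump_lever above 0.47 rad), for 0.05 s.
2. the lever is back up (first stroke) (value of joint pump_lever below 0.08 rad), for 0.05 s.
3. the pump lever is pressed fully down (second stroke) (value of joint pump_lever above 0.47 rad), for 0.05 s.
4. the lever is back up (second stroke) (value of joint pump_lever below 0.08 rad), for 0.05 s.
5. the pump lever is pressed fully down (third stroke) (value of joint pump_lever above 0.47 rad), for 0.05 s.
6. the lever is back up (third stroke) (value of joint pump_lever below 0.08 rad), for 0.05 s.
7. the loupe is lifted off its rest in the gripper (contact force between loupe and the fingers above 1 N and height (world z) of loupe_lens above 0.09 m), for 0.1 s.
At the end, for the whole second after the job is handed in: The loupe is held in the gripper, touching neither rig nor rest, still, tilted less than 0.12 rad; lens centre within 12 mm horizontally of the weld mark and within 8 mm of the focus band's middle in height; the pump lever is back up (under 0.08 rad) (horizontal distance between loupe_lens and weld_mark below 0.012 m and z of loupe_lens in the frame of focus_mark between -0.008 and 0.008 m and angle between loupe_lens's own z axis and vertical below 0.12 rad and linear speed of loupe below 0.02 m/s and angular speed of loupe below 0.15 rad/s and contact force between loupe and the fingers above 1 N and contact force between loupe and rig below 0.05 N and contact force between loupe and rest below 0.05 N and value of joint pump_lever below 0.08 rad); the arm keeps its last pose, push and grip.
It fails at once if a bystander was moved more than 30 mm (distance of any of spray_can, red_cap, brush, hammer from where it was at the start of the episode above 0.03 m).
It fails at once if the loupe was knocked against the rig (contact force between loupe and rig above 2 N).
It also fails if it takes over 58 s, if anything falls off the work surface, if the arm or the gripper's body presses on something with over 40 N, if the wrist force passes 120 N, or if a joint passes its speed limit or range.

### The arm

A 6-joint arm with a two-finger parallel gripper is mounted at the origin on the work surface. World frame = base frame: x ahead of the robot, y to its left, z up, the work surface at z = 0. Lengths are in m, angles in rad, forces in N, time in s.
With the tool pointing down it reaches from about 0.375 to 0.825 m from the base axis. Payload 5.5 kg.
Tool frame: the origin (TCP) lies on the centre line of the jaws, within the pads' length; the fingertips stand manip.tcp_to_tips ahead of it and the grasp point (between the pads) lies 6 mm ahead of it (manip.tcp_to_tips is the distance from the TCP to the fingertips, in m); z points along the fingers, y is the line along which they close (so a half turn about z gives the same grasp; the last joint's range is limited). The gripper opens to 85 mm and grips with 20 to 120 N. Pads are 22 mm wide; open, the fingers measure 114 mm over their backs; the gripper's body (76 mm by 85 mm) begins 54 mm behind the grasp point. The pads swing forward as they close: fully open they stand 13 mm farther back than shut.
Start: joints at [1.152, 0.314, -0.047, 1.21, 0, 1.571], TCP at [0.244, 0.548, 0.256] pointing down, gripper open.
Joint ranges: [-2.67, 2.67], [-0.69, 1.73], [-1.03, 1.25], [-2.08, 2.16], [-1.42, 1.45], [-3.14, 3.14]. Speed limits (rad/s): [2.39, 2.39, 3.01, 3.14, 3.14, 3.14].

### API

Orientations are given as a unit quaternion [w, x, y, z].
In Python, from workcell import monitor, imaging, order, search_frame, manip gives the robot as it stands.
- The arm moves only by the tool arm_command, never from a script. Its argument "targets" is a list that holds one entry, the list of rows, each a list of 4 numbers: the shift along the tool's x, y, z as a fraction of full scale, then the turn about the tool's z as a fraction of full scale. A call has 1 to 10 rows; each row shifts and turns the commanded pose from where the row before left it, along the tool's axes as they then stand; what a row does not reach is not made up. Full scale, the value 1, is 0.03 m for a shift and 360 degrees for a turn. A row lasts 1/8 s, in which the tool goes at most 62.5 mm and 10.7 degrees, less where a joint would pass 70% of its speed; a pose out of reach is approached as far as the arm can. A call with a number of a shift or a turn outside -1 to 1 is refused whole. A call with a gripper value outside its range is refused whole. "claw" is the opening, from -1 (shut) to 1 (fully open), set as the call begins (left out, the last holds). The fingers move at their own pace and stop on an object; "newtons" is the grip in N (left out, the last holds). Time passes only in rows, so rows that do not move let the fingers close. It gives the time, the measured TCP pose, the force, the opening and the grip force at its end, in the units of the state.
- monitor.get_state(): the state, without advancing time (a new reading comes with each control period).
- imaging.camera(name): name is "scene" or "top" or "wrist"; returns the picture (480x640x3 uint8, red, green, blue); there is no depth.
- imaging.camera_model(name): a dict with "fx", "fy", "cx", "cy" (pixels), "R" (3x3) and "t" (3): a world point X has camera coordinates R X + t. Camera axes: x right, y down, z forward; pixel columns grow to the right and rows downward; lengths in m; the calibration is good to about 2 mm. A picture is of the moment at which its call begins: read the wrist's pose just before it. camera_model takes no time and is no camera call; for the wrist camera it gives the pose at the moment of the call.
- order.close_job(): hands the job in; it is judged then, once.
Trained networks look in the newest picture that a camera, given by its name, has taken for a name from the list of things; names that differ only in an ending like _2 or _b are one class to them, and where a whole thing is asked for, a point or a joint stands for the part that bears it (a point fixed in the world has none). Each returns a list of dicts, best first, with "confidence" (0 to 1); they miss things now and then, are a little off and sometimes report something else, mostly with a low value. They report only what shows in the picture. A call takes as long as a camera call. They do not tell look-alikes from the thing itself.
- search_frame(thing, camera): "centre" ([row, column] in pixels, amid what is visible of it).
The state is a dict: "time_s": time; "joint_positions": joint angles; "qvel": joint speeds; "joint_efforts": joint torques, N m; "ee_pos": TCP position; "eef_rot": TCP orientation; "contact_force": force on the tool from outside, world axes, zero at the start; "torque": the same for the moment, N m; "width": finger opening in m; "finger_force": force on a finger pad.
Only numpy, scipy, OpenCV 4.12 (cv2) and the standard library are available. Lean on these libraries where they do the work, as an engineer would, in place of code of your own. Each camera call takes 0.05 s, during which the arm holds its last target. There are 200 camera calls.

## Working session

There is one attempt and no reset: what is moved stays moved. The work goes in short steps, Python scripts to look and compute and a tool call to move; the robot and the scene stay as the last step left them, time stands still between calls to the robot, and variables do not carry over. Pictures are saved under pics/ and viewed, at most 10 in all, crops included, and the job is handed in when it is done.

Besides the shell and the picture viewer there is one more tool, called after "Emit:" as name(argument=value, ...) on one line, values as JSON. arm_command: Moves the arm, as the interface text tells. Its arguments: {"type":"object","properties":{"targets":{"type":"array","items":{"type":"array","items":{"type":"array","items":{"type":"number"}}}},"claw":{"type":"number"},"newtons":{"type":"number"}},"required":["targets"]}

```bash
mkdir -p pics; python3 - <<'E'
from workcell import monitor, imaging, order, search_frame, manip
import cv2,numpy as np
s=monitor.get_state();print(s['ee_pos'],s['eef_rot'],s['width'],manip.tcp_to_tips,s['time_s'])
for c in('scene','top'):
    im=imaging.camera(c);cv2.imwrite(f'pics/{c}0.png',im[:,:,::-1])
    m=imaging.camera_model(c);print(c,{k:np.round(v,4).tolist() for k,v in m.items()})
    for t in ['lever_pad','loupe_grip','loupe_lens','weld_mark','focus_mark','lever_hinge','rest','rig']:
        print(t,[(np.round(d['centre']).tolist(),round(d['confidence'],2)) for d in search_frame(t,c)])
E
```

```text
[0.24377566 0.54766232 0.25545424] [-1.76624428e-04  2.07865337e-01  9.78157099e-01 -8.12335914e-04] 0.08563477595087539 0.025 0.0
scene {'fx': 619.6094, 'fy': 619.6094, 'cx': 319.1727, 'cy': 245.9103, 'R': [[-0.8905, 0.4547, 0.0149], [0.2624, 0.5401, -0.7996], [-0.3716, -0.7082, -0.6003]], 't': [0.426, -0.0208, 1.5689]}
lever_pad [([226.0, 258.0], 0.76)]
loupe_grip [([204.0, 253.0], 0.81), ([188.0, 262.0], 0.72)]
loupe_lens [([208.0, 251.0], 0.92), ([188.0, 267.0], 0.72)]
weld_mark [([310.0, 210.0], 0.64), ([377.0, 418.0], 0.22)]
focus_mark [([309.0, 212.0], 0.86)]
lever_hinge [([311.0, 208.0], 0.83), ([372.0, 424.0], 0.19)]
rest [([203.0, 355.0], 0.91), ([217.0, 268.0], 0.72), ([205.0, 253.0], 0.72)]
rig [([310.0, 212.0], 0.87)]
top {'fx': 569.0561, 'fy': 569.0561, 'cx': 318.5947, 'cy': 249.4687, 'R': [[-0.0066, -0.9999, 0.0114], [-0.9976, 0.0058, -0.0694], [0.0693, -0.0119, -0.9975]], 't': [-0.02, 0.4864, 1.3667]}
lever_pad [([221.0, 363.0], 0.93), ([270.0, 432.0], 0.36)]
loupe_grip [([280.0, 491.0], 0.98), ([238.0, 439.0], 0.61)]
loupe_lens [([277.0, 491.0], 0.8), ([236.0, 445.0], 0.65)]
weld_mark [([161.0, 324.0], 0.81)]
focus_mark [([166.0, 319.0], 0.57)]
lever_hinge [([162.0, 323.0], 0.66)]
rest [([353.0, 417.0], 0.97), ([268.0, 433.0], 0.88)]
rig [([165.0, 327.0], 0.91)]
```

View pics/scene0.png

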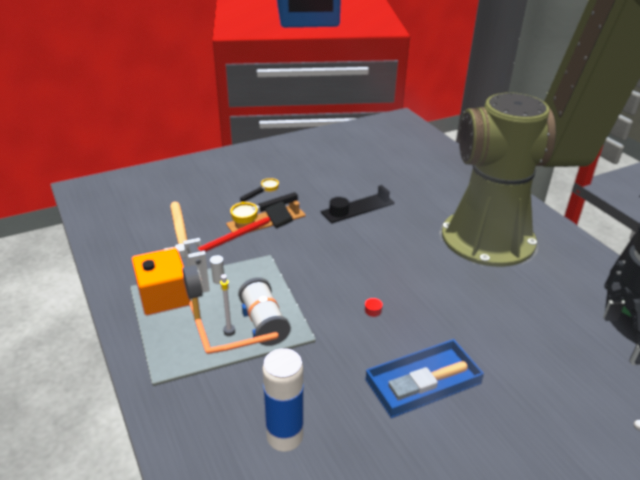

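View pics/top0.png

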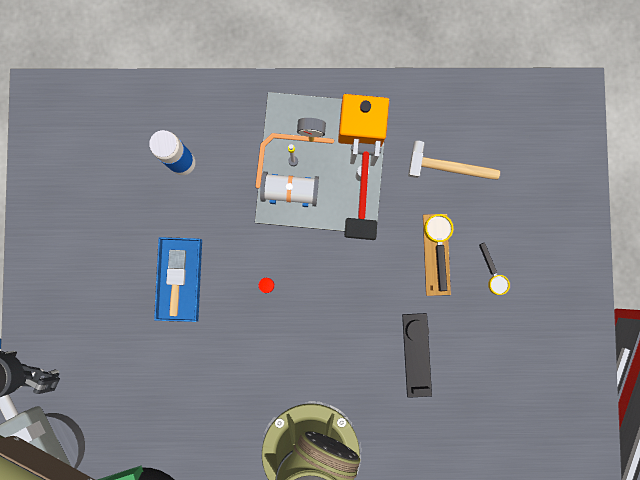

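The top picture shows the rig at (320,160), with the pad at (361,229), white dot near (289,187) and yellow band near (291,149). There are two loupes: the larger on the wooden rest (lens 439,228; handle 441,268), which fits, and a smaller one loose on the table (499,285). The black rest at (417,355) is a look-alike. I'll confirm in one enlarged crop.

```bash
cat > h.py <<'E'
import numpy as np, cv2
from workcell import monitor, imaging, order, search_frame, manip
def pix2w(m,u,v,z):
    R=np.array(m['R']);t=np.array(m['t']);o=-R.T@t
    d=R.T@np.array([(u-m['cx'])/m['fx'],(v-m['cy'])/m['fy'],1]);return o+d*(z-o[2])/d[2]
def w2pix(m,X):
    c=np.array(m['R'])@X+np.array(m['t']);return np.array([m['fx']*c[0]/c[2]+m['cx'],m['fy']*c[1]/c[2]+m['cy']])
E
python3 - <<'E'
from h import *
im=cv2.imread('pics/top0.png');m=imaging.camera_model('top')
cv2.imwrite('pics/crop.png',cv2.resize(im[130:310,250:520],None,fx=2.96,fy=2.96,interpolation=cv2.INTER_CUBIC))
hsv=cv2.cvtColor(im,cv2.COLOR_BGR2HSV)
def blobs(mask,z,name,a=8):
    n,l,st,c=cv2.connectedComponentsWithStats(mask.astype('uint8'))
    for i in range(1,n):
        if st[i,4]>=a and 240<c[i,0]<520 and 85<c[i,1]<310: print(name,st[i].tolist(),c[i].round(1),pix2w(m,*c[i],z).round(4))
H,S,V=cv2.split(hsv)
blobs((abs(H.astype(int)-27)<6)&(S>120)&(V>110),.05,'yellow')
blobs((V<60),.05,'dark',40)
blobs((H<18)&(H>6)&(S>90)&(V>90),.004,'wood/orange',40)
w=(V>235)&(S<15);blobs(w,.078,'white',4)
blobs(((H<4)|(H>176))&(S>160)&(V>100),.1,'red',40)
E
```

```text
yellow [342, 96, 47, 41, 912] [368.7 120.9] [ 0.7944 -0.1456  0.05  ]
yellow [373, 97, 7, 3, 8] [376.1  98. ] [ 0.8507 -0.1644  0.05  ]
yellow [288, 145, 7, 8, 26] [291.3 149.3] [0.7255 0.0413 0.05  ]
yellow [424, 214, 30, 29, 181] [438.  227.8] [ 0.5341 -0.3079  0.05  ]
yellow [488, 275, 22, 20, 98] [498.6 284.6] [ 0.3979 -0.4491  0.05  ]
dark [344, 218, 32, 22, 117] [356.1 231.6] [ 0.526  -0.1122  0.05  ]
dark [436, 245, 6, 46, 79] [438.  266.7] [ 0.4413 -0.3058  0.05  ]
dark [479, 244, 14, 30, 56] [485.3 258.5] [ 0.46   -0.4191  0.05  ]
wood/orange [338, 94, 48, 53, 375] [355.6 135.2] [ 0.7719 -0.1173  0.004 ]
wood/orange [255, 133, 55, 55, 452] [272.9 150.7] [0.7334 0.0886 0.004 ]
wood/orange [312, 137, 22, 7, 96] [323.  139.9] [ 0.7604 -0.036   0.004 ]
wood/orange [422, 165, 38, 8, 57] [440.8 168.7] [ 0.6866 -0.3282  0.004 ]
wood/orange [286, 190, 5, 12, 51] [288.4 195.7] [0.6206 0.0506 0.004 ]
wood/orange [423, 214, 12, 12, 41] [426.6 217.9] [ 0.5637 -0.2904  0.004 ]
wood/orange [424, 234, 27, 62, 640] [435.7 267.4] [ 0.4413 -0.3105  0.004 ]
white [355, 144, 3, 4, 6] [356.5 145. ] [ 0.7282 -0.1132  0.078 ]
white [353, 151, 4, 3, 9] [354.7 152.3] [ 0.7107 -0.1087  0.078 ]
white [375, 151, 4, 5, 13] [376.4 153.6] [ 0.7074 -0.1599  0.078 ]
white [421, 153, 2, 3, 4] [421.8 153.8] [ 0.7067 -0.2669  0.078 ]
white [410, 166, 11, 10, 22] [416.4 172.4] [ 0.6622 -0.2535  0.078 ]
white [286, 183, 7, 7, 37] [288.9 186.1] [0.6311 0.0463 0.078 ]
white [265, 185, 1, 5, 5] [265. 187.] [0.6292 0.1021 0.078 ]
white [312, 189, 1, 7, 7] [312. 192.] [ 0.6169 -0.0078  0.078 ]
white [429, 217, 21, 23, 56] [441.5 224.7] [ 0.5383 -0.31    0.078 ]
white [428, 225, 9, 15, 21] [431.2 233.2] [ 0.5184 -0.2855  0.078 ]
white [493, 278, 14, 14, 159] [499.6 284.5] [ 0.3981 -0.4421  0.078 ]
red [359, 151, 10, 68, 407] [363.5 184.8] [ 0.6293 -0.1266  0.1   ]
```

View pics/crop.png

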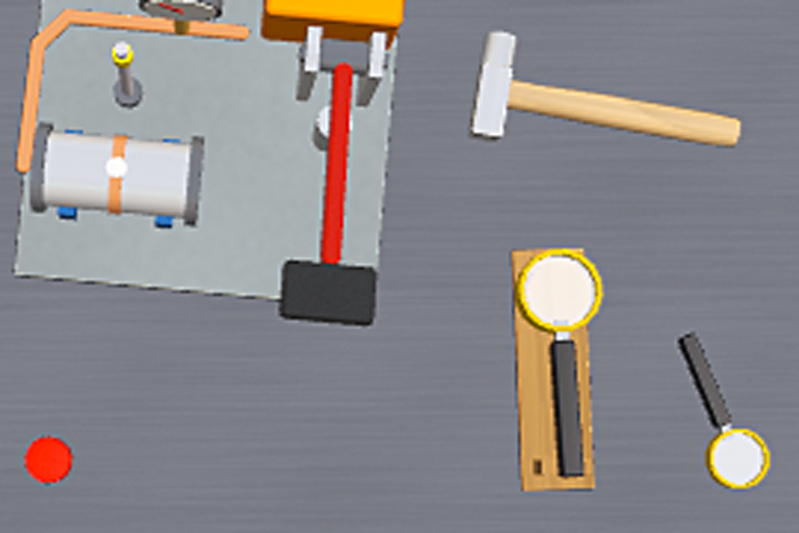

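The crop confirms it: the larger loupe (lens 439,228; handle 442,268) lies on the wooden rest.

```bash
python3 - <<'E'
from h import *
m=imaging.camera_model('top')
c=lambda x,y,z:pix2w(m,250+x/2.96,130+y/2.96,z)
W=c(116.5,167.5,.078);P=c(122,50,.16);B=c(122,55,.138)
print('weld',W,'post',P,'band',B,np.linalg.norm((P-W)[:2]))
d=P-W;print('yaw post',np.degrees(np.arctan2(d[1],d[0])))
e=c(285,300,.01)-c(15,275,.01);print('yaw edge',np.degrees(np.arctan2(-e[0],e[1]))-180)
L=c(560,290,.058);h1=c(564.5,342,.06);h2=c(570,476,.06)
g=(h1+h2)/2;d=h1-h2;print('lens',L,'grip',g,'len',np.linalg.norm(d),'yaw',np.degrees(np.arctan2(d[1],d[0])),np.linalg.norm((L-g)[:2]))
d=L-g;print(np.degrees(np.arctan2(d[1],d[0])))
print('pad',c(329,289,.16)); hg=c(343,66,.105);print('hinge-ish',hg)
print('cap',c(48,460,.02))
E
```

```text
weld [0.62992946 0.04516502 0.078     ] post [0.70348341 0.03757961 0.16      ] band [0.70520176 0.03837801 0.138     ] 0.07394405063336787
yaw post -5.887939616320465
yaw edge -5.625986494420033
lens [ 0.53281233 -0.30885489  0.058     ] grip [ 0.43751762 -0.31215339  0.06      ] len 0.10671848637632243 yaw 1.1164322471741501 0.09535178413508447
1.982428610807902
pad [ 0.52362749 -0.11472371  0.16      ]
hinge-ish [ 0.70410734 -0.13250879  0.105     ]
cap [0.39982962 0.10399191 0.02      ]
```

Emit:
arm_command(targets=[[[0,-1,0,0],[0,-1,0,0.01],[0,-1,0,0.01],[0,-1,0,0.01]]], claw=-1)

```text
time_s: 1.4
ee_pos: [0.1898, 0.4402, 0.2564]
eef_rot: [0.0, 0.3, 0.954, 0.0]
contact_force: [0.6, -0.1, 0.2]
width: 0.0124
finger_force: 0.0
```

```bash
python3 -c "
from h import *
s=monitor.get_state();print(s['joint_positions'],s['time_s'])"
```

```text
[ 1.16372222e+00  8.68627259e-02 -3.27316500e-01  1.15638572e+00
 -1.99199017e-05  1.77333839e+00] 1.4
```

Emit:
arm_command(targets=[[[0,0,0,-0.027],[0,0,0,-0.027],[0,0,0,-0.027],[-0.75,-1,0,0],[-0.75,-1,0,0],[-0.75,-1,0,0],[-0.75,-1,0,0],[-0.75,-1,0,0],[-0.75,-1,0,0],[-0.75,-1,0,0]]])

```text
time_s: 2.65
ee_pos: [0.3268, 0.2156, 0.2566]
eef_rot: [0.0, 0.049, 0.999, 0.0]
contact_force: [0.6, -0.2, -0.2]
width: 0.0
finger_force: 0.0
```

Emit:
arm_command(targets=[[[-0.75,-1,0,0],[-0.75,-1,0,0],[-0.75,-1,0,0],[-0.75,-1,0,0],[-0.75,-1,0,0],[-0.75,-1,0,0],[-0.75,-1,0,0],[-0.75,-1,0,0],[-0.75,-1,0,0],[0,0,0,0]]])

```text
time_s: 3.9
ee_pos: [0.5023, -0.0737, 0.2561]
eef_rot: [0.0, 0.051, 0.999, -0.0]
contact_force: [-0.1, 0.4, -0.0]
width: -0.0002
finger_force: 0.0
```

```bash
python3 - <<'E'
from h import *
s=monitor.get_state();print(s['joint_positions'],s['time_s'],s['ee_pos'],s['eef_rot'])
m=imaging.camera_model('wrist');im=imaging.camera('wrist');cv2.imwrite('pics/w1.png',im[:,:,::-1])
print(w2pix(m,np.array([.5236,-.1147,.16])), {k:np.round(v,4).tolist() for k,v in m.items()})
print(search_frame('lever_pad','wrist'))
E
```

```text
[-1.45527208e-01  1.39934068e-01 -2.67561546e-01  1.16288142e+00
 -2.48934331e-04 -4.42597260e-02] 3.9 [ 0.50227798 -0.07369249  0.25612495] [ 1.96911103e-04  5.06121327e-02  9.98718355e-01 -1.43771538e-04]
[265.82968553 284.19150529] {'fx': 332.7886, 'fy': 332.7886, 'cx': 320.1991, 'cy': 237.6082, 'R': [[0.1006, 0.9949, -0.0003], [0.9516, -0.0961, 0.2919], [0.2904, -0.0296, -0.9565]], 't': [0.0231, -0.5231, 0.2325]}
[{'centre': [277.8, 266.0], 'confidence': 0.78}]
```

View pics/w1.png

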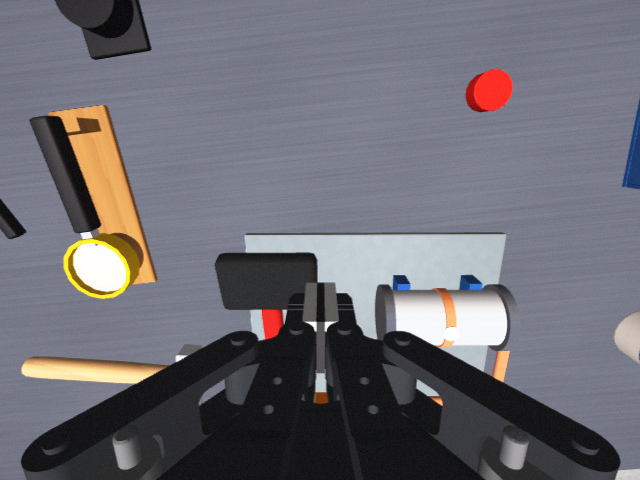

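Emit:
arm_command(targets=[[[-0.85,-0.65,0,0],[0,-0.65,0,0],[0,0,0.8,0],[0,0,0.8,0],[0,0,0.8,0],[0,0,0.8,0],[0,0,0.8,0],[0,0,0.8,0],[0,0,0.8,0],[0,0,0.3,0]]])

```text
time_s: 5.25
ee_pos: [0.5241, -0.1131, 0.0803]
eef_rot: [0.002, 0.049, 0.999, -0.0]
contact_force: [0.3, 1.1, 21.3]
width: -0.0002
finger_force: 10.8
```

Emit:
arm_command(targets=[[[0,0,0,0],[0,0,0,0]]])

```text
time_s: 5.5
ee_pos: [0.524, -0.1131, 0.0813]
eef_rot: [0.002, 0.049, 0.999, -0.0]
contact_force: [0.8, 0.8, 8.4]
width: 0.0002
finger_force: 3.9
```

```bash
python3 - <<'E'
from h import *
s=monitor.get_state();print(s['contact_force'],s['time_s'],s['ee_pos'])
im=imaging.camera('scene');cv2.imwrite('pics/s2.png',cv2.resize(im[160:370,120:400,::-1],None,fx=2.8,fy=2.8,interpolation=cv2.INTER_CUBIC))
E
```

```text
[0.79631729 0.7919386  8.41458577] 5.5 [ 0.52395886 -0.1131076   0.08128442]
```

View pics/s2.png

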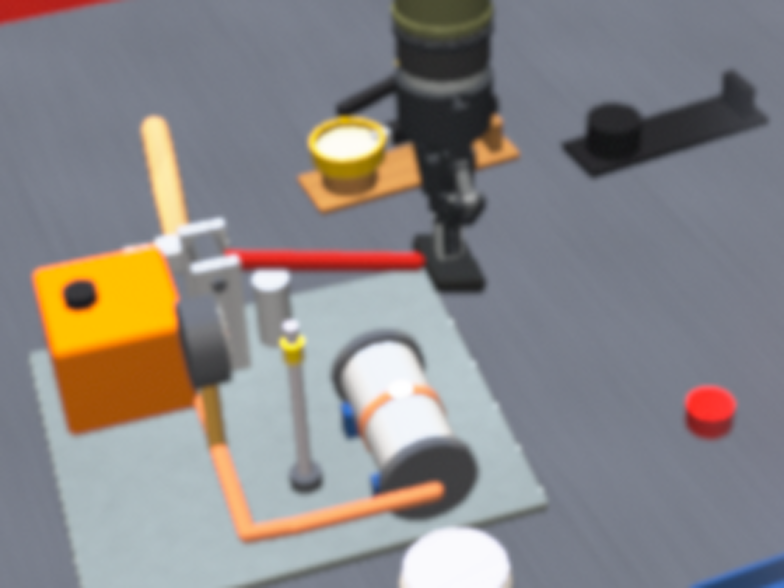

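The pad is down under the fingertip at (450,260), with the hold force at 8.4 N. I'll press slightly deeper to make sure it is at the stop.

Emit:
arm_command(targets=[[[0,0,0.1,0],[0,0,0.1,0],[0,0,0,0],[0,0,0,0]]])

```text
time_s: 6.05
ee_pos: [0.5245, -0.1132, 0.079]
eef_rot: [0.003, 0.049, 0.999, -0.0]
contact_force: [-10.3, 2.0, 42.0]
width: 0.0
finger_force: 21.4
```

Emit:
arm_command(targets=[[[0,0,-0.75,0],[0,0,-0.75,0],[0,0,-0.75,0],[0,0,-0.75,0],[0,0,-0.75,0],[0,0,-0.75,0],[0,0,0,0],[0,0,0,0],[0,0,0,0],[0,0,0,0]]])

```text
time_s: 7.3
ee_pos: [0.5223, -0.1131, 0.2074]
eef_rot: [-0.001, 0.049, 0.999, 0.0]
contact_force: [0.3, 0.4, -0.3]
width: 0.0003
finger_force: 0.0
```

```bash
python3 - <<'E'
from h import *
s=monitor.get_state();print(s['contact_force'],s['time_s'],s['ee_pos'])
im=imaging.camera('scene');cv2.imwrite('pics/s3.png',cv2.resize(im[160:370,120:400,::-1],None,fx=2.8,fy=2.8,interpolation=cv2.INTER_CUBIC))
E
```

```text
[ 0.34532053  0.38701544 -0.34280545] 7.3 [ 0.52225061 -0.1131438   0.20744545]
```

View pics/s3.png

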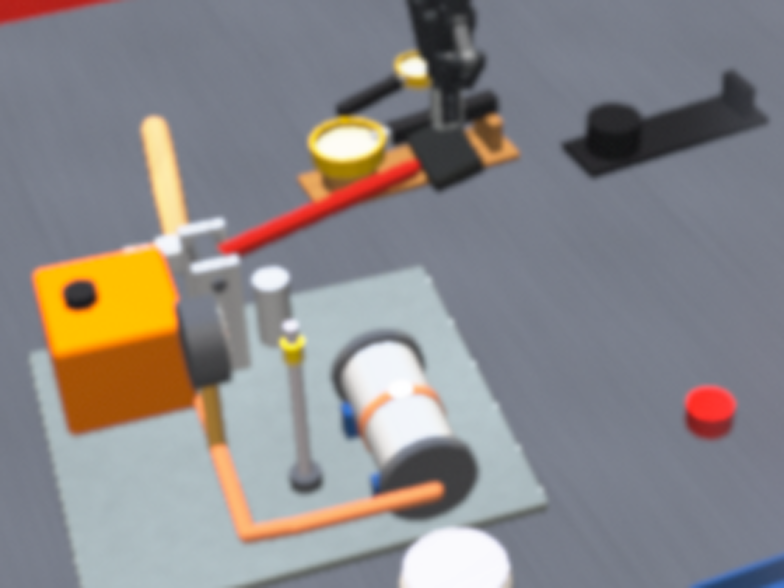

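Lever is fully up (pad at (447,155)) with zero force. Second and third strokes next.

Emit:
arm_command(targets=[[[0,0,0.8,0],[0,0,0.8,0],[0,0,0.8,0],[0,0,0.8,0],[0,0,0.8,0],[0,0,0.33,0],[0,0,0,0],[0,0,0,0],[0,0,0,0]]])

```text
time_s: 8.48
ee_pos: [0.525, -0.1136, 0.0807]
eef_rot: [0.002, 0.049, 0.999, -0.0]
contact_force: [-2.7, 0.5, 17.3]
width: -0.0
finger_force: 8.3
```

Emit:
arm_command(targets=[[[0,0,-0.72,0],[0,0,-0.72,0],[0,0,-0.72,0],[0,0,-0.72,0],[0,0,-0.72,0],[0,0,-0.73,0],[0,0,0,0],[0,0,0,0],[0,0,0,0],[0,0,0,0]]])

```text
time_s: 9.72
ee_pos: [0.5223, -0.1132, 0.2074]
eef_rot: [-0.001, 0.049, 0.999, 0.0]
contact_force: [-0.3, -0.7, 0.3]
width: 0.0002
finger_force: 0.0
```

Emit:
arm_command(targets=[[[0,0,0.8,0],[0,0,0.8,0],[0,0,0.8,0],[0,0,0.8,0],[0,0,0.8,0],[0,0,0.33,0],[0,0,0,0],[0,0,0,0],[0,0,0,0]]])

```text
time_s: 10.85
ee_pos: [0.525, -0.1136, 0.0807]
eef_rot: [0.002, 0.049, 0.999, -0.0]
contact_force: [-2.1, 1.2, 17.7]
width: 0.0005
finger_force: 8.4
```

Emit:
arm_command(targets=[[[0,0,-0.75,0],[0,0,-0.75,0],[0,0,-0.75,0],[0,0,-0.75,0],[0,0,-0.75,0],[0,0,-0.75,0],[0,0,-0.5,0],[0,0,-0.5,0],[0,0,0,0],[0,0,0,0]]], claw=1)

```text
time_s: 12.1
ee_pos: [0.5225, -0.1132, 0.2427]
eef_rot: [-0.0, 0.049, 0.999, 0.0]
contact_force: [0.7, -0.4, -0.3]
width: 0.0851
finger_force: 0.0
```

Emit:
arm_command(targets=[[[0,0,0,-0.02],[0.36,-0.93,0,0],[0.36,-0.93,0,0],[0.36,-0.93,0,0],[0.36,-0.93,0,0],[0.36,-0.93,0,0],[0.36,-0.93,0,0],[0.36,-0.93,0,0],[0,0,0,0],[0,0,0,0]]])

```text
time_s: 13.35
ee_pos: [0.4524, -0.31, 0.2427]
eef_rot: [-0.0, -0.014, 1.0, 0.001]
contact_force: [-0.5, -0.2, -0.5]
width: 0.0854
finger_force: 0.0
```

```bash
python3 - <<'E'
from h import *
s=monitor.get_state();print(s['time_s'],s['ee_pos'],s['eef_rot'])
m=imaging.camera_model('wrist');im=imaging.camera('wrist');cv2.imwrite('pics/w2.png',im[:,:,::-1])
for X in ([.4375,-.312,.06],[.5328,-.3095,.06],[.4525,-.3115,.06]):print(w2pix(m,np.array(X)))
E
```

```text
13.35 [ 0.45235591 -0.30998704  0.24269811] [-4.30865950e-04 -1.35855283e-02  9.99907456e-01  5.72129931e-04]
[318.43514879 204.30239633]
[318.43975327 298.03973003]
[318.55009996 220.16947498]
```

View pics/w2.png

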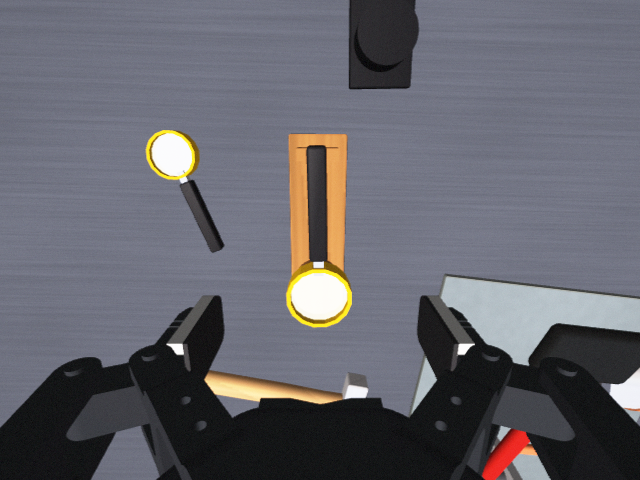

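Handle spans (317,147)–(318,262) and the lens is at (319,296), both matching the prediction. I'll descend and grasp.

Emit:
arm_command(targets=[[[0,-0.05,0.9,0],[0,0,0.9,0],[0,0,0.9,0],[0,0,0.9,0],[0,0,0.9,0],[0,0,0.9,0],[0,0,0.8,0],[0,0,0,0],[0,0,0,0]]])

```text
time_s: 14.52
ee_pos: [0.4533, -0.3118, 0.0582]
eef_rot: [0.0, -0.014, 1.0, -0.0]
contact_force: [0.4, 0.3, 0.8]
width: 0.0855
finger_force: 0.0
```

Emit:
arm_command(targets=[[[0,0,0,0],[0,0,0,0],[0,0,0,0],[0,0,0,0],[0,0,0,0],[0,0,0,0],[0,0,0,0],[0,0,0,0]]], claw=-1, newtons=45)

```text
time_s: 15.52
ee_pos: [0.4527, -0.3123, 0.0578]
eef_rot: [0.0, -0.014, 1.0, -0.0]
contact_force: [-1.8, -0.4, 5.2]
width: 0.0171
finger_force: 46.9
```

Emit:
arm_command(targets=[[[0,0,-0.3,0],[0,0,-0.5,0],[0,0,-0.8,0],[0,0,-0.9,0],[0,0,-0.9,0],[0,0,-0.9,0],[0,0,-0.9,0],[0,0,-0.9,0],[0,0,-0.5,0],[0,0,0,0]]])

```text
time_s: 16.77
ee_pos: [0.4532, -0.3124, 0.2566]
eef_rot: [0.001, -0.014, 1.0, -0.001]
contact_force: [0.1, -0.3, -0.6]
width: 0.0172
finger_force: 46.1
```

```bash
python3 - <<'E'
from h import *
s=monitor.get_state();print(s['time_s'],s['ee_pos'],s['width'])
for c in ('wrist','top','scene'):
    im=imaging.camera(c);m=imaging.camera_model(c)
    hsv=cv2.cvtColor(im,cv2.COLOR_RGB2HSV);H,S,V=[a.astype(int) for a in cv2.split(hsv)]
    n,l,st,ce=cv2.connectedComponentsWithStats(((abs(H-27)<6)&(S>120)&(V>110)).astype('uint8'))
    # predicted lens from rigid grasp: grip point 95-15.5mm ahead, z=tcp-.006-ish
    X=np.array(s['ee_pos'])+[.0797,.0022,-.0078]
    print(c,'pred',w2pix(m,X).round(1),[(st[i].tolist()) for i in range(1,n) if st[i,4]>40])
    cv2.imwrite(f'pics/lift_{c}.png',im[:,:,::-1])
E
```

```text
16.775 [ 0.4531773  -0.31241111  0.25664138] 0.017197533659742782
wrist pred [319.8 462.3] [[155, 129, 49, 48, 465]]
top pred [460.7 217.9] [[342, 96, 46, 41, 914], [443, 201, 35, 34, 256]]
scene pred [239.3 139.5] [[225, 131, 29, 21, 294], [262, 179, 17, 12, 58], [134, 250, 47, 34, 975], [220, 281, 8, 9, 53]]
```

View pics/lift_scene.png

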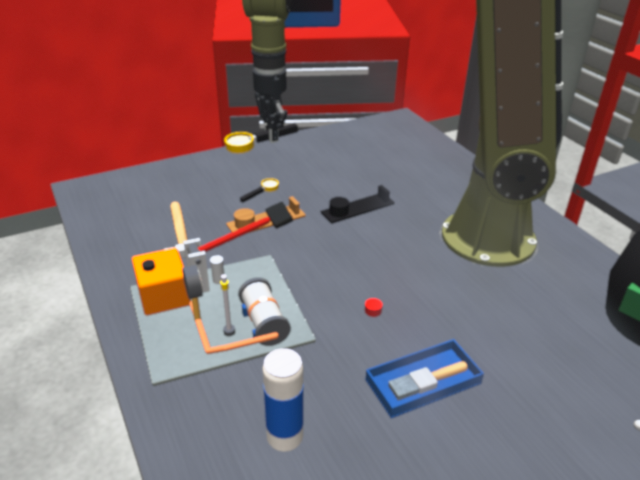

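Loupe is held level (lens 239,141) and the lever is up. Carrying it high over the rig.

Emit:
arm_command(targets=[[[0,0,0,0.01],[0,0,0,0.01],[-0.08,0.5,0,0],[-0.15,0.9,0,0],[-0.15,0.9,0,0],[-0.15,0.9,0,0],[-0.15,0.9,0,0],[-0.15,0.9,0,0],[-0.15,0.9,0,0],[-0.15,0.9,0,0]]])

```text
time_s: 18.18
ee_pos: [0.5061, -0.1104, 0.2547]
eef_rot: [-0.001, 0.048, 0.999, 0.0]
contact_force: [0.2, 0.2, -0.9]
width: 0.017
finger_force: 46.1
```

Emit:
arm_command(targets=[[[-0.15,0.9,0,0],[-0.15,0.9,0,0],[-0.15,0.9,0,0],[-0.15,0.9,0,0],[-0.15,0.9,0,0],[-0.1,0.8,0,0],[0,0.3,0,0],[0,0,0,0],[0,0,0,0]]])

```text
time_s: 19.3
ee_pos: [0.5479, 0.0518, 0.2553]
eef_rot: [-0.0, 0.049, 0.999, -0.0]
contact_force: [-0.5, 0.1, -1.1]
width: 0.0172
finger_force: 46.1
```

```bash
cat > lens.py <<'E'
from h import *
from scipy.optimize import least_squares
s=monitor.get_state();print(s['time_s'],s['ee_pos'],s['eef_rot'])
P=np.array(s['ee_pos']);w,x,y,z=s['eef_rot']
tx=np.array([1-2*(y*y+z*z),2*(x*y+w*z),2*(x*z-w*y)])
pred=P-.0797*tx-[0,0,.0078];obs=[]
for c in ('top','scene'):
    im=imaging.camera(c);m=imaging.camera_model(c)
    H,S,V=[a.astype(int) for a in cv2.split(cv2.cvtColor(im,cv2.COLOR_RGB2HSV))]
    n,l,st,ce=cv2.connectedComponentsWithStats(((abs(H-27)<6)&(S>120)&(V>110)).astype('uint8'))
    p=w2pix(m,pred);best=min((i for i in range(1,n) if st[i,4]>90),key=lambda i:np.hypot(*(ce[i]-p)))
    b=st[best];print(c,'pred',p.round(1),'bbox',b.tolist(),'band/others',[st[i].tolist() for i in range(1,n) if 15<st[i,4]<90])
    obs.append((m,b,c));cv2.imwrite(f'pics/fin_{c}_{int(s["time_s"]*100)}.png',im[:,:,::-1])
# fit lens centre by projecting the level ring (r 33, +-10 mm) bounding box
a=np.linspace(0,2*np.pi,180);ring=np.array([[.033*np.cos(t),.033*np.sin(t),h] for t in a for h in(-.01,.01)])
def f(X):
    r=[]
    for m,b,c in obs:
        q=np.array([w2pix(m,X+d) for d in ring]);lo=q.min(0);hi=q.max(0)
        r+=list((lo+hi)/2-np.array([b[0]+(b[2]-1)/2,b[1]+(b[3]-1)/2]))
    return r
o=least_squares(f,pred);print('pred lens',pred.round(4),'fit',o.x.round(4),'res',np.round(o.fun,2))
E
python3 lens.py
```

```text
19.3 [0.54793497 0.05178827 0.25528439] [-1.71758608e-04  4.92894656e-02  9.98784502e-01 -1.96161456e-04]
top pred [286.7 173. ] bbox [488, 275, 22, 20, 97] band/others [[358, 99, 15, 16, 48], [353, 112, 33, 25, 84]]
scene pred [260.8 229.7] bbox [242, 217, 36, 29, 449] band/others [[262, 179, 17, 12, 57], [220, 281, 8, 9, 53]]
pred lens [0.6272 0.0439 0.2475] fit [ 0.4038 -0.5316 -0.1956] res [ 0.79 -1.54  1.89  0.28]
```

Emit:
arm_command(targets=[[[-0.09,0.05,0.3,0],[0,0,0.5,0],[0,0,0.5,0],[0,0,0.5,0],[0,0,0.5,0],[0,0,0.5,0],[0,0,0.4,0],[0,0,0.3,0],[0,0,0,0],[0,0,0,0]]])

```text
time_s: 20.65
ee_pos: [0.5515, 0.0536, 0.1508]
eef_rot: [0.0, 0.049, 0.999, 0.0]
contact_force: [-0.3, 0.1, -1.1]
width: 0.0173
finger_force: 46.1
```

```bash
python3 - <<'E'
from h import *
s=monitor.get_state();P=np.array(s['ee_pos']);print(s['time_s'],P,s['eef_rot'])
w,x,y,z=s['eef_rot'];tx=np.array([1-2*(y*y+z*z),2*(x*y+w*z),2*(x*z-w*y)])
pred=P-.0797*tx-[0,0,.0078];print('pred',pred)
m=imaging.camera_model('scene');im=imaging.camera('scene')
H,S,V=[a.astype(int) for a in cv2.split(cv2.cvtColor(im,cv2.COLOR_RGB2HSV))]
n,l,st,ce=cv2.connectedComponentsWithStats(((abs(H-27)<6)&(S>120)&(V>110)).astype('uint8'))
for i in range(1,n):
    if st[i,4]>15: print(st[i].tolist(),ce[i].round(1))
a=np.linspace(0,6.283,100)
q=np.array([w2pix(m,pred+[.033*np.cos(t),.033*np.sin(t),h]) for t in a for h in(-.01,.01)]);print('lens bbox pred',q.min(0),q.max(0))
B=np.array([.7045,.038,.138]);q=np.array([w2pix(m,B+[.0075*np.cos(t),.0075*np.sin(t),h]) for t in a for h in(-.008,.008)]);print('band bbox pred',q.min(0),q.max(0))
print('px/mm z',w2pix(m,pred+[0,0,.01])-w2pix(m,pred),w2pix(m,pred+[.01,0,0])-w2pix(m,pred),w2pix(m,pred+[0,.01,0])-w2pix(m,pred))
cv2.imwrite('pics/s5.png',cv2.resize(im[180:360,150:390,::-1],None,fx=3.3,fy=3.3,interpolation=cv2.INTER_CUBIC))
E
```

```text
20.65 [0.55147277 0.05356623 0.15081998] [3.52296606e-04 4.91582379e-02 9.98790940e-01 4.36771896e-05]
pred [0.63078756 0.04573987 0.14307572]
[262, 179, 17, 12, 59] [271.3 184.5]
[134, 250, 47, 35, 1011] [159.2 266.6]
[244, 262, 34, 28, 342] [260.7 277.3]
[220, 281, 8, 9, 53] [224.  284.8]
lens bbox pred [244.50487527 259.56337082] [278.67162322 288.84653425]
band bbox pred [220.71887874 278.67718339] [229.17946843 290.03517695]
px/mm z [-0.20898903 -3.95507296] [-4.7270605   1.42704659] [1.99348813 2.93206235]
```

View pics/s5.png

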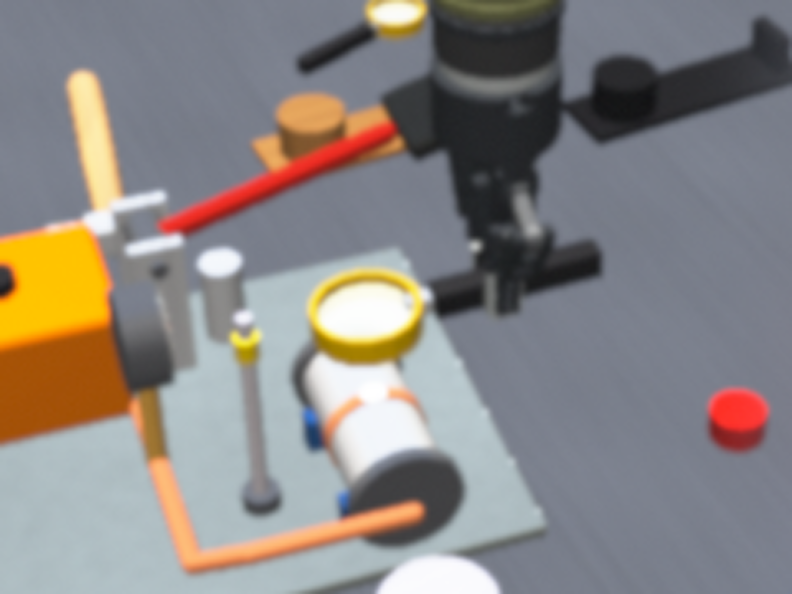

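The lens sits over the dot at the band's height, reading about 2–3 mm high. I'll lower it slightly, settle and hand in.

Emit:
arm_command(targets=[[[0,0,0.05,0],[0,0,0.05,0],[0,0,0,0],[0,0,0,0],[0,0,0,0],[0,0,0,0],[0,0,0,0],[0,0,0,0]]])

```text
time_s: 21.7
ee_pos: [0.5511, 0.0535, 0.1474]
eef_rot: [-0.0, 0.049, 0.999, 0.0]
contact_force: [0.1, 0.6, -1.0]
width: 0.0169
finger_force: 46.1
```

```bash
python3 - <<'E'
from h import *
m=imaging.camera_model('scene');s=monitor.get_state();print(s['ee_pos'],s['time_s'],abs(s['qvel']).max() if hasattr(s['qvel'],'max') else s['qvel'])
print('dot pred',w2pix(m,np.array([.630,.0452,.078])),'seen ~263.3,299.1')
print(order.close_job())
E
```

```text
[0.55110991 0.05354289 0.14739482] 21.7 0.0007884476166661586
dot pred [263.27053458 298.50103152] seen ~263.3,299.1
the job is handed in; nothing more can be done
None
```

I pumped the lever three full strokes, lifted the loupe by its handle, and handed the job in at 21.7 s with the lens held over the weld dot, an estimated 1–2 mm from the focus band's height; the hand-in returned no verdict.

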